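# Open the large nest box by its index plunger

## Task

Open the larger of the two nest boxes on the bench: pull up the spring plunger knob on its sliding cover, slide the cover all the way open while the knob is held up, then let go so that the plunger drops into its second hole and locks the cover open. Leave the smaller box shut.

Things in the scene. Friction and masses are not known exactly. Their poses are not given: they have to be found in the camera images.
- large_box: The larger nest box: fixed aluminium block 190 x 72 mm, 34 mm high, dark guide rails on both long edges (tops 44 mm above the bench), a 103 mm steel cover sliding between them (top 40 mm up). Origin: centre of its underside. x axis: along the box, the way the cover opens, from the half with the well toward the bare deck with the second hole; z up.
- large_box_knob (a point): Middle of the large box's black round plunger knob, 24 mm across, 22 mm tall, 72 mm above the bench when down; 20 mm free under it above the cover, round a 22 mm wide collar. Axes as the box. Rides on the cover's leading end and moves with cover and plunger; when shut it is near the middle of the box (4 mm to the well's side).
- large_box_cover (a joint): Travel of the large box's cover in m: 0 shut, 0.070 fully open against its stop. About 2 N of friction. Locked at 0 (1.5 mm play) while the plunger is down. The second hole is a slot in which the plunger can drop anywhere from 0.055 to 0.070.
- large_box_plunger (a joint): Lift of the large box's plunger in m: 0 down in a hole, 0.014 pulled up to its stop. The cover is free once it is lifted 9 mm or more. A spring pulls it down with 2.5 N when down to 6 N at the stop; it does not stay up by itself. Let go between the holes it rides on the deck at about 0.009.
- small_box_knob (a point): Middle of the plunger knob (20 mm across, 22 mm tall, 72 mm above the bench) of the smaller nest box, of the same make but 132 x 54 mm, 34 mm high. Axes as for the large one. To be left alone. Both boxes open roughly toward the robot and stand side by side; the laser head hangs over the bench to the left of them (y over 0.27, from 0.2 m up): come in from the robot's side.

How it is judged:
By the outcome, as a careful person would: the job done as asked, in the order asked, and still so for the second after the job is handed in, with the robot touching nothing.
It also fails if it takes over 35 s, if anything falls off the work surface, if the arm or the gripper's body presses on something with over 40 N, if the wrist force passes 120 N, or if a joint passes its speed limit or range.

## Robot

A 7-joint arm with a two-finger parallel gripper is mounted at the origin on a cart in front of the work surface, level with it; the furniture and walls round the work are solid. World frame = base frame: x ahead of the robot, y to its left, z up, the work surface at z = 0. Lengths are in m, angles in rad, forces in N, time in s.
With the tool pointing down it reaches from about 0.4 to 0.85 m from the base axis. Payload 4.4 kg.
Tool frame: the origin (TCP) lies at the very end of the fingers, on their centre line; the grasp point (between the pads) lies 19 mm behind it; z points along the fingers, y is the line along which they close (so a half turn about z gives the same grasp; the last joint's range is limited). The gripper opens to 94 mm and grips with 3 to 60 N. Pads are 16 mm wide; open, the fingers measure 119 mm over their backs; the gripper's body (75 mm by 177 mm) begins 78 mm behind the grasp point.
Start: joints at [-1.344, 0.628, 0.038, 1.517, -0.027, 0.996, -0.02], TCP at [0.188, 0.622, 0.205] pointing down, gripper open.
Joint ranges: [-3.06, 3.06], [-0.37, 2.12], [-1.25, 1.32], [0.18, 2.47], [-1.1, 4.24], [0.23, 1.98], [-2.94, 2.94]. Speed limits (rad/s): [2.57, 2.57, 3.14, 3.14, 3.14, 3.14, 3.14].

## Interface

Orientations are given as a unit quaternion [w, x, y, z].
In Python, from workcell import * gives the robot as it stands.
- The arm moves only by the tool carry_out, never from a script. Its argument "increments" is text: rows parted by semicolons, each of 6 numbers parted by spaces: the shift along the tool's x, y, z scaled (see below), then the turn, a rotation vector about the tool's x, y, z scaled (see below). In form: x y z rx ry rz; .... A call has 1 to 8 rows; each row is the pose to reach, as a shift and turn from the pose commanded when the call began, along the tool's axes at that moment, turning the shorter way round; what a row does not reach only later rows make up. The controller multiplies each number of a shift by 1 m and each number of a turn by pi rad. A row lasts 1/12 s, in which the tool goes at most 41.7 mm and 7.16 degrees, less where a joint would pass 70% of its speed; a pose out of reach is approached as far as the arm can. A call with a number of a shift or a turn outside -1 to 1 is refused whole. A call with a gripper value outside its range is refused whole. "fingers" is the closure in counts, from 0 (fully open) to 255 (shut), set as the call begins (left out, the last holds). The fingers move at their own pace and stop on an object; "grip_force" is the grip in N (left out, the last holds). Time passes only in rows, so rows that repeat a pose let the fingers close. It gives the time, the measured TCP pose, the force, the opening and the grip force at its end, in the units of the state.
- get_obs(): the state, without advancing time (a new reading comes with each control period).
- get_image(name): name is "scene" or "top" or "wrist"; returns a dict with "frame" (384x512x3 uint8, blue, green, red), "fx", "fy", "cx", "cy" (pixels), "R" (3x3) and "t" (3): a world point X has camera coordinates R X + t. Camera axes: x right, y down, z forward; pixel columns grow to the right and rows downward; lengths in m; the calibration is good to about 2 mm. A picture is of the moment at which its call begins. There is no depth.
- job_done(): hands the job in; it is judged then, once.
The state is a dict: "t": time; "qpos": joint angles; "joint_velocities": joint speeds; "joint_efforts": joint torques, N m; "tcp_pos": TCP position; "eef_rot": TCP orientation; "force": force on the tool from outside, world axes, zero at the start; "ft_torque": the same for the moment, N m; "finger_gap": finger opening in m; "finger_force": force on a finger pad.
Only numpy, scipy, OpenCV 4.12 (cv2) and the standard library are available. Lean on these libraries where they do the work, as an engineer would, in place of code of your own. Each camera call takes 0.05 s, during which the arm holds its last target. There are 200 camera calls.

## Working session

There is one attempt and no reset: what is moved stays moved. The work goes in short steps, Python scripts to look and compute and a tool call to move; the robot and the scene stay as the last step left them, time stands still between calls to the robot, and variables do not carry over. Pictures are saved under pics/ and viewed, at most 10 in all, crops included, and the job is handed in when it is done.

Besides the shell and the picture viewer there is one more tool, called after "Request:" as a command line: name --argument value ..., lists and objects as JSON in quotes. carry_out: Moves the arm, as the interface text tells. Its arguments: {"type":"object","properties":{"increments":{"type":"string"},"fingers":{"type":"number"},"grip_force":{"type":"number"}},"required":["increments"]}

```bash
mkdir -p pics; cat > h.py <<'E'
from workcell import *
import numpy as np, cv2
E
python3 - <<'E'
from h import *
o=get_obs(); print({k:np.round(v,3).tolist() for k,v in o.items()})
for n in("scene","top"):
    d=get_image(n); cv2.imwrite(f"pics/{n}1.png",d["frame"]); np.savez(f"{n}1.npz",**d)
    print(n,d["fx"],d["fy"],d["cx"],d["cy"],np.round(d["R"],4).tolist(),np.round(d["t"],4))
E
```

```text
{'t': 0.0, 'qpos': [-1.344, 0.629, 0.038, 1.518, -0.027, 0.996, -0.02], 'joint_velocities': [0.001, -0.0, -0.001, -0.001, 0.0, 0.001, 0.001], 'joint_efforts': [0.001, -54.975, 1.144, -18.662, -0.052, 0.024, 0.0], 'tcp_pos': [0.187, 0.622, 0.205], 'eef_rot': [-0.0, 0.146, 0.989, -0.001], 'force': [-0.848, -0.169, -0.06], 'ft_torque': [-0.045, 0.01, -0.005], 'finger_force': 0.0, 'finger_gap': 0.094}
scene 420.6566428038434 420.6566428038434 254.33925647324833 184.82476887488522 [[-0.8785, -0.4778, 0.0048], [-0.3297, 0.5988, -0.7299], [0.3458, -0.6428, -0.6835]] [0.5067 0.1764 0.7477]
top 437.04640384812024 437.04640384812024 250.73268547320254 199.8169614169544 [[0.0141, -0.9997, 0.0216], [-0.987, -0.0174, -0.1596], [0.1599, -0.0191, -0.9869]] [0.047  0.5653 0.8351]
```

View pics/scene1.png

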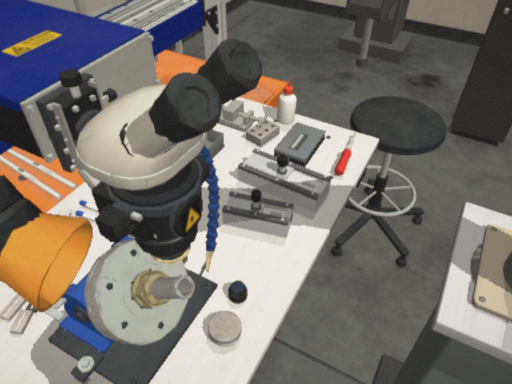

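View pics/top1.png

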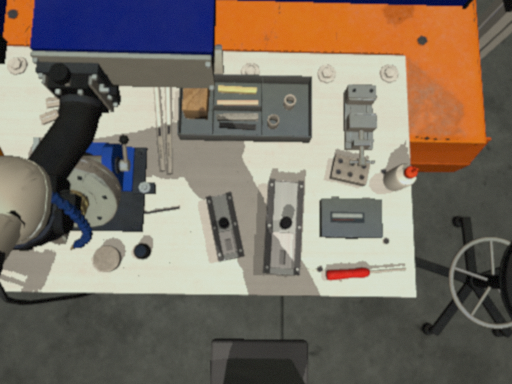

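```bash
python3 - <<'E'
import cv2
a=cv2.imread("pics/top1.png")[165:285,190:320]; cv2.imwrite("pics/topc.png",cv2.resize(a,None,fx=5,fy=5,interpolation=cv2.INTER_CUBIC))
a=cv2.imread("pics/scene1.png")[135:245,210:340]; cv2.imwrite("pics/scenec.png",cv2.resize(a,None,fx=5,fy=5,interpolation=cv2.INTER_CUBIC))
E
```

```text
(no output)
```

View pics/topc.png

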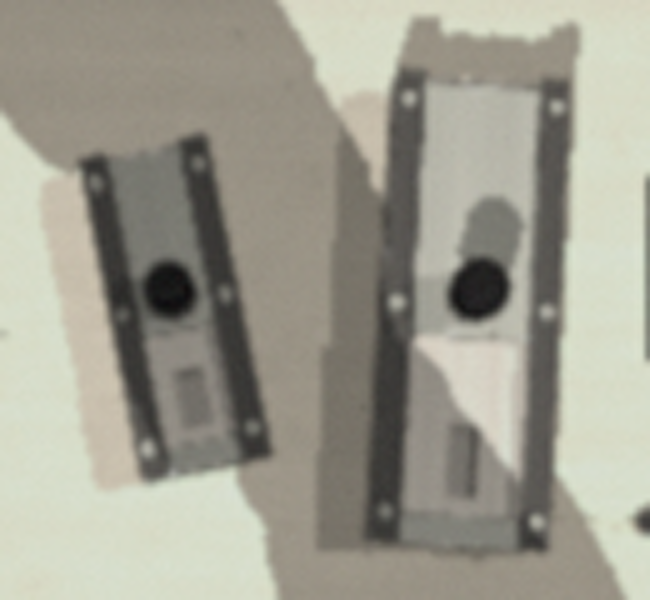

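View pics/scenec.png

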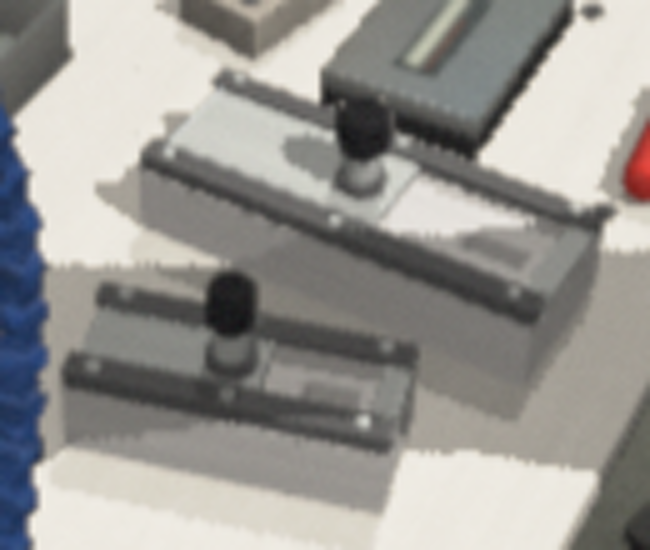

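```bash
cat >> h.py <<'E'
def ray(d,u,v):
    R=d["R"];c=-R.T@d["t"];r=R.T@np.array([(u-d["cx"])/d["fx"],(v-d["cy"])/d["fy"],1]);return c,r/np.linalg.norm(r)
def atz(d,u,v,z):
    c,r=ray(d,u,v);return c+r*(z-c[2])/r[2]
def tri(l):
    A=0;b=0
    for c,r in l:
        P=np.eye(3)-np.outer(r,r);A=A+P;b=b+P@c
    return np.linalg.solve(A,b)
E
python3 - <<'E'
from h import *
T=np.load("top1.npz");S=np.load("scene1.npz")
ct=lambda u,v:((u+.5)/5-.5+190,(v+.5)/5-.5+165)
cs=lambda u,v:((u+.5)/5-.5+210,(v+.5)/5-.5+135)
for p in[(408,98),(557,106),(397,301),(547,312),(386,511),(537,522)]: print(p,atz(T,*ct(*p),.0445).round(4))
print("screws scene",[atz(S,*cs(*p),.0445).round(4).tolist() for p in [(168,152),(336,219),(515,291),(235,77)]])
print("knob",atz(T,*ct(479,290),.076),tri([ray(T,*ct(479,290)),ray(S,*cs(363,128))]), atz(S,*cs(363,128),.074))
print("small",atz(T,*ct(168,290),.076),tri([ray(T,*ct(168,290)),ray(S,*cs(231,303))]))
E
```

```text
(408, 98) [0.5973 0.0149 0.0445]
(557, 106) [ 0.5951 -0.0457  0.0445]
(397, 301) [0.5146 0.0188 0.0445]
(547, 312) [ 0.5112 -0.0413  0.0445]
(386, 511) [0.4316 0.0225 0.0445]
(537, 522) [ 0.4282 -0.0371  0.0445]
screws scene [[0.5959, 0.0159, 0.0445], [0.5128, 0.0195, 0.0445], [0.4301, 0.0234, 0.0445], [0.5952, -0.0442, 0.0445]]
knob [ 0.51607262 -0.01089851  0.076     ] [ 0.51668837 -0.01153072  0.06988379] [ 0.51465546 -0.00698755  0.074     ]
small [0.51409571 0.1089011  0.076     ] [0.51460759 0.10910544 0.07145294]
```

```bash
python3 - <<'E'
from h import *
im=[]
for n in("top","scene"):
    d=np.load(n+"1.npz");f=cv2.copyMakeBorder(d["frame"].copy(),0,0,130,0,cv2.BORDER_CONSTANT) if n=="top" else d["frame"].copy()
    off=130 if n=="top" else 0
    for i,p in enumerate([(.188,.622,.205),(.188,.622,.33),(.3,.42,.205),(.32,.3,.205),(.36,.2,.205),(.43,.1,.2),(.5165,-.0115,.2),(.4,.3,.2)]):
        q=d["R"]@np.array(p)+d["t"];u=int(d["fx"]*q[0]/q[2]+d["cx"]+off);v=int(d["fy"]*q[1]/q[2]+d["cy"]);print(n,i,u-off,v)
        cv2.circle(f,(u,v),3,(0,255,0),-1);cv2.putText(f,str(i),(u+4,v),0,.5,(0,0,255),1)
    cv2.imwrite(f"pics/ov_{n}.png",f)
E
```

```text
top 0 -130 425
top 1 -217 461
top 2 14 348
top 3 93 336
top 4 159 310
top 5 224 266
top 6 293 214
top 7 98 283
scene 0 324 704
scene 1 357 737
scene 2 295 355
scene 3 320 265
scene 4 321 204
scene 5 304 153
scene 6 285 107
scene 7 264 243
```

View pics/ov_top.png

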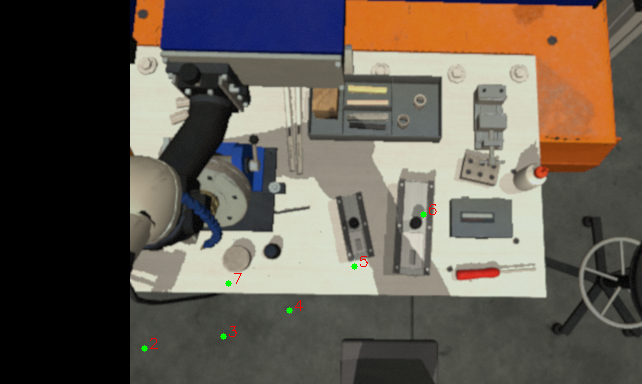

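View pics/ov_scene.png

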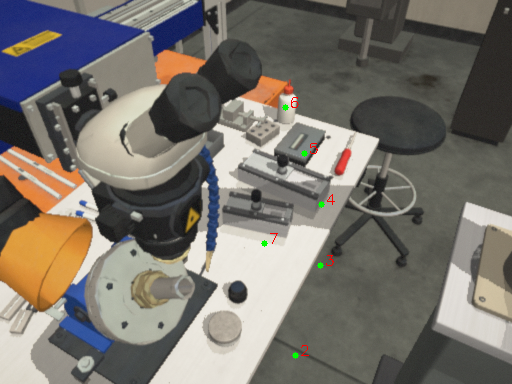

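```bash
cat >> h.py <<'E'
from scipy.spatial.transform import Rotation as Ro
AX=np.array([-.9989,.047,0])
def plan(*pts):
    o=get_obs();q=o["eef_rot"];R=Ro.from_quat([q[1],q[2],q[3],q[0]]);z=np.array([0,0,-1.])
    W=Ro.from_matrix(np.c_[AX,np.cross(z,AX),z])
    print("t",round(o["t"],2),"tcp",o["tcp_pos"].round(4),"gap",round(o["finger_gap"],4),"F",np.round(o["force"],1),"q",np.round(o["qpos"],2))
    for p in pts: print(p,R.inv().apply(np.array(p)-o["tcp_pos"]).round(4))
    print("turn/pi",((R.inv()*W).as_rotvec()/np.pi).round(4))
E
python3 -c "
from h import *
plan((.28,.42,.205),(.32,.28,.2),(.42,.12,.2),(.5165,-.0115,.2))"
```

```text
t 0.1 tcp [0.1874 0.6218 0.2047] gap 0.0941 F [ 0.2 -0.8 -0.7] q [-1.34  0.63  0.04  1.52 -0.03  1.   -0.02]
(0.28, 0.42, 0.205) [-1.469e-01 -1.665e-01 -1.000e-04]
(0.32, 0.28, 0.2) [-0.2256 -0.289   0.0052]
(0.42, 0.12, 0.2) [-0.3675 -0.4133  0.0054]
(0.5165, -0.0115, 0.2) [-0.4979 -0.5113  0.0055]
turn/pi [-0.0005 -0.0001 -0.0782]
```

Request:
carry_out --increments "-0.147 -0.167 0 0 0 0; -0.147 -0.167 0 0 0 0; -0.147 -0.167 0 0 0 0; -0.147 -0.167 0 0 0 0; -0.147 -0.167 0 0 0 0; -0.147 -0.167 0 0 0 0; -0.226 -0.289 0.005 0 0 0; -0.226 -0.289 0.005 0 0 0" --fingers 0 --grip_force 60

```text
t: 0.77
tcp_pos: [0.3033, 0.3398, 0.2025]
eef_rot: [0.0, 0.145, 0.989, 0.001]
force: [1.8, 0.2, 0.2]
finger_gap: 0.094
finger_force: 0.0
```

```bash
python3 -c "
from h import *
plan((.32,.28,.2),(.42,.12,.2),(.5165,-.0115,.2))"
```

```text
t 0.77 tcp [0.3033 0.3398 0.2025] gap 0.094 F [1.8 0.2 0.2] q [-0.94  0.36  0.05  2.04 -0.03  0.74  0.4 ]
(0.32, 0.28, 0.2) [-0.0331 -0.0526  0.0024]
(0.42, 0.12, 0.2) [-0.1748 -0.1772  0.0023]
(0.5165, -0.0115, 0.2) [-0.3049 -0.2755  0.0022]
turn/pi [ 0.0004  0.     -0.0775]
```

Request:
carry_out --increments "-0.033 -0.053 0.002 0 0 -0.02; -0.033 -0.053 0.002 0 0 -0.04; -0.175 -0.177 0.002 0 0 -0.078; -0.175 -0.177 0.002 0 0 -0.078; -0.175 -0.177 0.002 0 0 -0.078; -0.175 -0.177 0.002 0 0 -0.078; -0.175 -0.177 0.002 0 0 -0.078; -0.175 -0.177 0.002 0 0 -0.078"

```text
t: 1.43
tcp_pos: [0.4228, 0.1148, 0.2006]
eef_rot: [0.001, 0.028, 1.0, -0.001]
force: [-0.2, 0.5, 0.1]
finger_gap: 0.0936
finger_force: 0.0
```

```bash
python3 -c "
from h import *
plan((.5165,-.0115,.15))"
```

```text
t 1.43 tcp [0.4228 0.1148 0.2006] gap 0.0936 F [-0.2  0.5  0.1] q [-0.37  0.34  0.05  2.09 -0.02  0.72  1.21]
(0.5165, -0.0115, 0.15) [-0.1006 -0.1207  0.0511]
turn/pi [-0.0006  0.0007 -0.0031]
```

Request:
carry_out --increments "-0.1 -0.121 0.02 0 0 -0.003; -0.1 -0.121 0.02 0 0 -0.003; -0.1 -0.121 0.02 0 0 -0.003; -0.1 -0.121 0.05 0 0 -0.003; -0.1 -0.121 0.05 0 0 -0.003; -0.1 -0.121 0.05 0 0 -0.003; -0.1 -0.121 0.05 0 0 -0.003; -0.1 -0.121 0.05 0 0 -0.003"

```text
t: 2.1
tcp_pos: [0.5134, -0.0033, 0.1511]
eef_rot: [-0.0, 0.018, 1.0, 0.001]
force: [-0.2, 0.4, 0.4]
finger_gap: 0.094
finger_force: 0.0
```

```bash
python3 -c "
from h import *
plan((.5165,-.0115,.054))
d=get_image('wrist');cv2.imwrite('pics/w1.png',d['frame'])
q=d['R']@np.array([.5165,-.0115,.083])+d['t'];print(q[:2]/q[2]*d['fx']+[d['cx'],d['cy']])
q=d['R']@np.array(get_obs()['tcp_pos'])+d['t'];print(q[:2]/q[2]*d['fx']+[d['cx'],d['cy']])"
```

```text
t 2.1 tcp [ 0.5134 -0.0033  0.1511] gap 0.094 F [-0.2  0.4  0.4] q [-0.08  0.51  0.05  1.95 -0.04  0.68  1.53]
(0.5165, -0.0115, 0.054) [-0.0034 -0.0082  0.0971]
turn/pi [ 0.0004 -0.      0.0036]
[243.4215299  207.55790231]
[254.04771839 235.99320372]
```

View pics/w1.png

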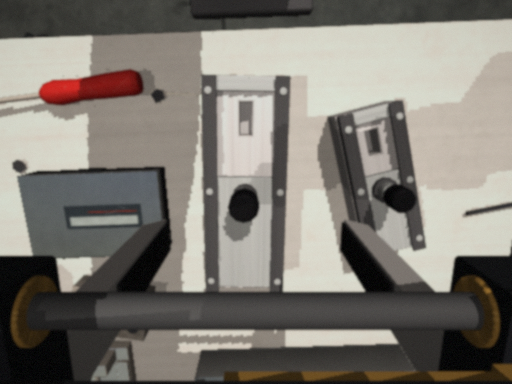

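```bash
python3 -c "
from h import *
d=get_image('wrist');f=d['frame']
o=get_obs();print(o['tcp_pos'])
for p in [(.5165,-.0115,.083),(.5137,.0191,.0445),(.5115,-.042,.0445),(.4309,.023,.0445)]:
  q=d['R']@np.array(p)+d['t'];u=q[:2]/q[2]*d['fx']+[d['cx'],d['cy']];print(p,u.round(1));cv2.circle(f,tuple(int(round(a)) for a in u),1,(0,0,255),-1)
c=f[60:240,180:320];cv2.imwrite('pics/w2.png',cv2.resize(c,None,fx=3.3,fy=3.3,interpolation=cv2.INTER_CUBIC))"
```

```text
[ 0.51379191 -0.00363802  0.15154193]
(0.5165, -0.0115, 0.083) [243.5 207.1]
(0.5137, 0.0191, 0.0445) [280.5 190.4]
(0.5115, -0.042, 0.0445) [208.9 190.3]
(0.4309, 0.023, 0.0445) [283.6  89.3]
```

View pics/w2.png

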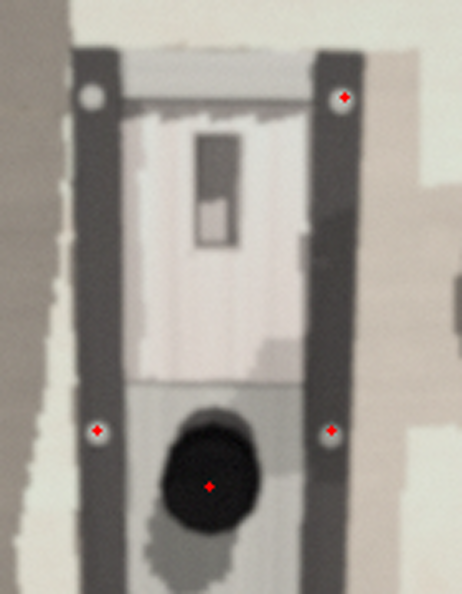

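Request:
carry_out --increments "-0.003 -0.008 0.03 0 0 0.004; -0.003 -0.008 0.06 0 0 0.004; -0.003 -0.008 0.08 0 0 0.004; -0.003 -0.008 0.09 0 0 0.004; -0.003 -0.008 0.097 0 0 0.004; -0.003 -0.008 0.097 0 0 0.004; -0.003 -0.008 0.097 0 0 0.004"

```text
t: 2.78
tcp_pos: [0.5171, -0.0132, 0.0544]
eef_rot: [0.001, 0.025, 1.0, 0.0]
force: [-0.4, 0.1, -0.4]
finger_gap: 0.094
finger_force: 0.0
```

```bash
python3 -c "
from h import *
plan((.5165,-.0115,.054))"
```

```text
t 2.78 tcp [ 0.5171 -0.0132  0.0544] gap 0.094 F [-0.4  0.1 -0.4] q [-0.05  0.67  0.04  2.02 -0.05  0.45  1.54]
(0.5165, -0.0115, 0.054) [0.0007 0.0017 0.0004]
turn/pi [ 0.0001  0.0004 -0.001 ]
```

Request:
carry_out --increments "0 0.0015 0 0 0 0; 0 0.0015 0 0 0 0; 0 0.0015 0 0 0 0; 0 0.0015 0 0 0 0; 0 0.0015 0 0 0 0; 0 0.0015 0 0 0 0; 0 0.0015 0 0 0 0; 0 0.0015 0 0 0 0" --fingers 255 --grip_force 45

```text
t: 3.45
tcp_pos: [0.5166, -0.0122, 0.0536]
eef_rot: [-0.0, 0.026, 1.0, 0.0]
force: [-0.6, 0.2, 0.7]
finger_gap: 0.0444
finger_force: 0.0
```

Request:
carry_out --increments "0 0 0 0 0 0; 0 0 0 0 0 0; 0 0 0 0 0 0; 0 0 0 0 0 0; 0 0 0 0 0 0; 0 0 0 0 0 0; 0 0 0 0 0 0; 0 0 0 0 0 0"

```text
t: 4.12
tcp_pos: [0.5166, -0.0123, 0.0536]
eef_rot: [-0.0, 0.025, 1.0, -0.0]
force: [0.2, 0.1, 0.6]
finger_gap: 0.0228
finger_force: 45.0
```

Request:
carry_out --increments "0 0 -0.003 0 0 0; 0 0 -0.006 0 0 0; 0 0 -0.009 0 0 0; 0 0 -0.0125 0 0 0; 0 0 -0.0125 0 0 0; 0 0 -0.0125 0 0 0"

```text
t: 4.62
tcp_pos: [0.5165, -0.0123, 0.0662]
eef_rot: [0.0, 0.025, 1.0, -0.0]
force: [1.0, -0.9, -6.7]
finger_gap: 0.0226
finger_force: 45.0
```

```bash
python3 -c "
from h import *
plan((.5165-.073*.9989,-.0122+.073*.047,.066))"
```

```text
t 4.62 tcp [ 0.5165 -0.0123  0.0662] gap 0.0226 F [ 1.  -0.9 -6.7] q [-0.06  0.65  0.04  2.01 -0.05  0.48  1.54]
(0.4435803, -0.008769, 0.066) [ 0.073  -0.0002  0.0002]
turn/pi [-0.      0.     -0.0012]
```

Request:
carry_out --increments "0.008 0 0 0 0 0; 0.018 0 0 0 0 0; 0.028 0 0 0 0 0; 0.038 0 0 0 0 0; 0.048 0 0 0 0 0; 0.058 0 0 0 0 0; 0.064 0 0 0 0 0; 0.064 0 0 0 0 0"

```text
t: 5.28
tcp_pos: [0.4502, -0.0089, 0.066]
eef_rot: [-0.002, 0.025, 1.0, -0.0]
force: [-2.0, -1.1, -5.1]
finger_gap: 0.0228
finger_force: 45.0
```

Request:
carry_out --increments "0.002 0 0 0 0 0; 0.004 0 0 0 0 0; 0.006 0 0 0 0 0; 0.006 0 0 0 0 0; 0.006 0 0 0 0 0"

```text
t: 5.7
tcp_pos: [0.447, -0.0087, 0.0661]
eef_rot: [0.0, 0.026, 1.0, -0.0]
force: [2.3, -1.0, -6.2]
finger_gap: 0.0227
finger_force: 45.0
```

Request:
carry_out --increments "0.002 0 0 0 0 0; 0.003 0 0 0 0 0; 0.003 0 0 0 0 0; 0.003 0 0 0 0 0"

```text
t: 6.03
tcp_pos: [0.4466, -0.0087, 0.0665]
eef_rot: [0.003, 0.026, 1.0, -0.0]
force: [5.6, -3.1, -6.8]
finger_gap: 0.0223
finger_force: 45.0
```

Request:
carry_out --increments "-0.002 0 0 0 0 0; -0.002 0 0.004 0 0 0; -0.002 0 0.008 0 0 0; -0.002 0 0.012 0 0 0; -0.002 0 0.0125 0 0 0; -0.002 0 0.0125 0 0 0"

```text
t: 6.53
tcp_pos: [0.4465, -0.0087, 0.0536]
eef_rot: [0.001, 0.026, 1.0, -0.0]
force: [3.9, -2.1, -2.9]
finger_gap: 0.0232
finger_force: 45.0
```

Request:
carry_out --increments "0 0 0 0 0 0; 0 0 0 0 0 0; 0 0 0 0 0 0; 0 0 0 0 0 0; 0 0 0 0 0 0; 0 0 0 0 0 0; 0 0 0 0 0 0; 0 0 0 0 0 0" --fingers 100

```text
t: 7.2
tcp_pos: [0.4456, -0.0085, 0.0536]
eef_rot: [-0.0, 0.025, 1.0, 0.0]
force: [-0.4, -0.3, 0.2]
finger_gap: 0.0571
finger_force: 0.0
```

Released with the plunger lowered. Back straight up, then check.

Request:
carry_out --increments "0 0 -0.02 0 0 0; 0 0 -0.05 0 0 0; 0 0 -0.09 0 0 0; 0 0 -0.1 0 0 0; 0.03 0 -0.11 0 0 0; 0.03 0 -0.11 0 0 0; 0.03 0 -0.11 0 0 0; 0.03 0 -0.11 0 0 0"

```text
t: 7.87
tcp_pos: [0.4161, -0.007, 0.1637]
eef_rot: [0.0, 0.025, 1.0, 0.0]
force: [-0.0, 1.1, -0.6]
finger_gap: 0.0571
finger_force: 0.0
```

```bash
python3 -c "
from h import *
plan()
a=get_image('scene')['frame'][135:245,210:340];b=get_image('top')['frame'][165:285,190:320]
r=lambda c:cv2.resize(c,(390,360),interpolation=cv2.INTER_CUBIC)
cv2.imwrite('pics/end.png',np.hstack([r(a),r(b)]))"
```

```text
t 7.87 tcp [ 0.4161 -0.007   0.1637] gap 0.0571 F [-0.   1.1 -0.6] q [-0.1   0.37  0.06  2.18 -0.04  0.59  1.51]
turn/pi [ 0.      0.0002 -0.0012]
```

View pics/end.png

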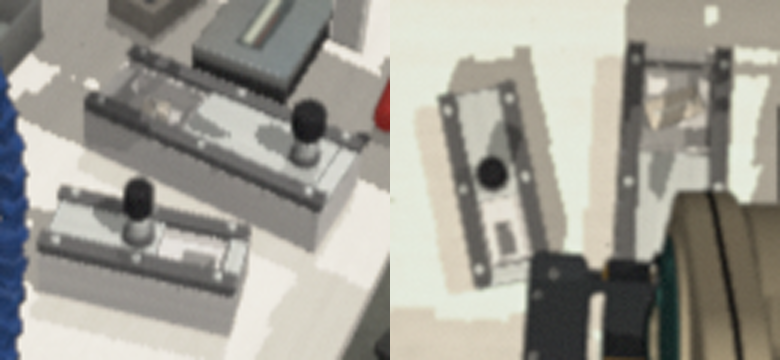

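```bash
python3 -c "
from h import *
d=np.load('scene1.npz')
for x,y,z in [(.4466,-.0085,.072),(.4466,-.0085,.081),(.5165,-.0115,.072)]:
  q=d['R']@np.array([x,y,z])+d['t'];u=q[:2]/q[2]*d['fx']+[d['cx'],d['cy']];print(z,u,(u-[210,135])*[3,3.27])"
```

```text
0.072 [312.5348983  170.85765279] [307.6046949  117.25452463]
0.081 [312.97639391 167.51441393] [308.92918172 106.32213356]
0.072 [282.29553369 159.45659417] [216.88660107  79.97306293]
```

```bash
python3 -c "
from h import *
print(job_done())"
```

```text
the job is handed in; nothing more can be done
None
```

The large box's cover is slid fully open against its stop and the plunger has dropped into its second hole. The small box is untouched and the job is handed in, at about 8 s of the 35 s allowed.

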